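Freshen the guest room's cedar bowl

ROBOT

A 6-joint arm with a two-finger parallel gripper is mounted at the origin on the work surface. World frame = base frame: x ahead of the robot, y to its left, z up, the work surface at z = 0. Lengths are in m, angles in rad, forces in N, time in s.
With the tool pointing down it reaches from about 0.2 to 0.875 m from the base axis. Payload 3.4 kg.
Tool frame: the origin (TCP) lies at the very end of the fingers, on their centre line; the grasp point (between the pads) lies 19 mm behind it; z points along the fingers, y is the direction in which the jaws open and shut (so a half turn about z gives the same grasp; the last joint's range is limited). The gripper opens to 94 mm and grips with 3 to 60 N. Pads are 16 mm wide; open, the fingers measure 119 mm over their backs; the gripper's body (75 mm by 177 mm) begins 78 mm behind the grasp point.
Start: joints at [1.12, 0.276, 1.505, -0, 1.361, -0.121], TCP at [0.186, 0.544, 0.205] pointing down, gripper open.
Joint ranges: [-2.89, 2.89], [-0.75, 2.08], [0.22, 2.7], [-1.18, 4.32], [0.11, 2.71], [-2.7, 2.7]. Speed limits (rad/s): [2.57, 2.57, 3.14, 3.14, 3.14, 3.14].

INTERFACE

Orientations are given as a unit quaternion [w, x, y, z].
In Python, from plant import * gives the robot as it stands.
- The arm moves only by the tool send_rows, never from a script. Its argument "series" is a list of rows, each a list of 3 entries, a list of its own where there are three numbers: the opening, from 0 (shut) to 1 (fully open), then the shift along the tool's x, y, z in units of 50 mm (1.0 is 50 mm), then the turn, a rotation vector about the tool's x, y, z in units of 5 degrees (1.0 is 5 degrees). In form: [[jaw, [tx, ty, tz], [rx, ry, rz]], ...]. A call has 1 to 20 rows; each row is the pose to reach, as a shift and turn from the pose measured when the call began, along the tool's axes at that moment; what a row does not reach only later rows make up. A row lasts 1/8 s, in which the tool goes at most 62.5 mm and 10.7 degrees, less where a joint would pass 70% of its speed; a pose out of reach is approached as far as the arm can. A call with a gripper value outside its range is refused whole. The fingers move at their own pace and stop on an object; "grip_force" is the grip in N (left out, the last holds). Time passes only in rows, so rows that repeat a pose let the fingers close. It gives the time, the measured TCP pose, the force and the opening at its end, in the units of the state.
- sense(): the state, without advancing time (a new reading comes with each control period).
- camera(name): name is "side" or "top" or "wrist"; returns a dict with "img" (420x560x3 uint8, blue, green, red), "fx", "fy", "cx", "cy" (pixels), "k1" (the pictures are not rectified: a ray, as slopes to the right and down, at radius r is drawn at 1 + k1 r^2 times it, then the intrinsics apply), "world_from_camera" (4x4, takes a point from camera to world coordinates); the wrist camera has in their place "hand_eye" (4x4, takes a point from camera to tool coordinates, whose origin is the TCP and whose axes are the flange's). Camera axes: x right, y up, looking along -z (the intrinsics and any distortion apply to the point x, -y, -z); pixel columns grow to the right and rows downward; lengths in m; the calibration is good to about 2 mm. A picture is of the moment at which its call begins: read the wrist's pose just before it. There is no depth.
- job_done(): hands the job in, once; it reports no verdict.
The state is a dict: "clock": time; "joint_positions": joint angles; "joint_velocities": joint speeds; "effort": joint torques, N m; "position": TCP position; "orientation": TCP orientation; "contact_force": force on the tool from outside, world axes, zero at the start; "moment": the same for the moment, N m; "finger_gap": finger opening in m.
Only numpy, scipy, OpenCV 4.12 (cv2) and the standard library are available. Lean on these libraries where they do the work, as an engineer would, in place of code of your own. Each camera call takes 0.05 s, during which the arm holds its last target.

TASK

Freshen the scent bowl in the guest room: take the long wooden stirrer by its stick and, with its foot down near the bottom of the wide bowl, stir the cedar balls two to three full wide turns so that every ball gets shifted from its place. Keep all the balls in the bowl, do not touch them with the fingers or push the bowl about, and finally stand the stirrer upright in the middle of its round wooden coaster.

Things in the scene. Friction and masses are not known exactly. Their poses are not given: they have to be found in the camera images.
- bowl: Wide white ceramic bowl with six cedar balls (a smaller white bowl is empty, not wanted). 182 mm across the rim, 55 mm high; flat round inner floor of radius 82 mm, 6 mm above the table; near-upright 6 mm walls. Loose, 0.95 kg. Origin: centre of its underside on the table, z up, any yaw. Things within 0.2 m of it or of the coaster are under 95 mm tall.
- stirrer: Dark wooden stirrer standing on the coaster, 170 mm tall, 0.09 kg: flat round foot 32 mm across, 18 mm high, tapering by 30 mm height into a round stick 16 mm thick. Origin: centre of the foot's underside; z up the stick. Grip 120 to 140 mm up, any finger direction, to keep fingers over the bowl's rim. Foot underside 10 to 20 mm above the table is right for stirring; over 28 mm is too high.
- coaster: Round brown wooden coaster, 90 mm across, 8 mm thick, fixed to the table; the stirrer stands near its middle at the start. Origin: centre of its underside on the table.
- ball0_center (a point): Centre of one of six alike plain wooden balls, 28 mm across, 11 g, rolling freely; at the start they lie on the bowl's floor in a loose ring, centres about 42 mm from the bowl's middle, the middle clear for the foot to enter. Circling with the foot's centre 28 to 36 mm from the middle shifts every ball and leaves a ball's room to the wall.
- ball1_center (a point): Centre of another of the six balls.
- ball2_center (a point): Centre of another of the six balls.
- ball3_center (a point): Centre of another of the six balls.
- ball4_center (a point): Centre of another of the six balls.
- ball5_center (a point): Centre of another of the six balls.

How it is judged:
On the way, in this order (a step that is already met when the one before it is completed fails the run):
1. the stirrer's foot, down among the balls, passes the bowl's +x side (more than 20 mm from the middle) (z of stirrer in the frame of bowl between 0 and 0.028 m and horizontal distance between stirrer and bowl below 0.08 m and y of stirrer in the frame of bowl between -0.02 and 0.02 m and x of stirrer in the frame of bowl above 0.02 m).
2. the stirrer's foot, down among the balls, passes round over one of its y sides (z of stirrer in the frame of bowl between 0 and 0.028 m and horizontal distance between stirrer and bowl below 0.08 m and x of stirrer in the frame of bowl between -0.02 and 0.02 m and (y of stirrer in the frame of bowl above 0.02 m or y of stirrer in the frame of bowl below -0.02 m)).
3. the stirrer's foot, down among the balls, passes its -x side (z of stirrer in the frame of bowl between 0 and 0.028 m and horizontal distance between stirrer and bowl below 0.08 m and y of stirrer in the frame of bowl between -0.02 and 0.02 m and x of stirrer in the frame of bowl below -0.02 m).
4. the stirrer's foot, down among the balls, passes one of its y sides again (all of step 2).
5. the stirrer's foot, down among the balls, passes its +x side again: once round (all of step 1).
At the end, for the whole second after the job is handed in: All six balls lie in the wide bowl, each at least 10 mm from where it lay at the start; the stirrer stands at rest on the coaster, upright within 10 degrees, its foot's centre within 22 mm of the coaster's centre (z of each of ball0_center, ball1_center, ball2_center, ball3_center, ball4_center, ball5_center in the frame of bowl below 0.05 m and horizontal distance between each of ball0_center, ball1_center, ball2_center, ball3_center, ball4_center, ball5_center and bowl below 0.085 m and distance of each of ball0_center, ball1_center, ball2_center, ball3_center, ball4_center, ball5_center from where it was at the start of the episode above 0.01 m and horizontal distance between stirrer and coaster below 0.022 m and angle between stirrer's own z axis and vertical below 0.17 rad and z of stirrer in the frame of coaster between 0.003 and 0.013 m and linear speed of stirrer below 0.03 m/s and angle between bowl's own z axis and vertical below 0.1 rad); the robot touches nothing.
It fails at once if the fingers touch a cedar ball (contact force between the fingers and ball0 above 0.5 N or contact force between the fingers and ball1 above 0.5 N or contact force between the fingers and ball2 above 0.5 N or contact force between the fingers and ball3 above 0.5 N or contact force between the fingers and ball4 above 0.5 N or contact force between the fingers and ball5 above 0.5 N).
It fails at once if the bowl is pushed more than 30 mm from its place or tipped more than 17 degrees (distance of bowl from where it was at the start of the episode above 0.03 m or angle between bowl's own z axis and vertical above 0.3 rad).
It also fails if it takes over 72 s, if anything falls off the work surface, if the arm or the gripper's body presses on something with over 40 N, if the wrist force passes 120 N, or if a joint passes its speed limit or range.

## Working session

There is one attempt and no reset: what is moved stays moved. The work goes in short steps, Python scripts to look and compute and a tool call to move; the robot and the scene stay as the last step left them, time stands still between calls to the robot, and variables do not carry over. Pictures are saved under pics/ and viewed, and the job is handed in when it is done.

Besides the shell and the picture viewer there is one more tool, called after "Emit:" in YAML: its name, and indented under it one key for each argument. send_rows: Moves the arm, as the interface text tells. Its arguments: {"type":"object","properties":{"series":{"type":"array","items":{"type":"array"}},"grip_force":{"type":"number"}},"required":["series"]}

```bash
mkdir -p pics; ls
python3 - <<'E'
from plant import *
import cv2
s=sense();print(s)
for n in ["top","side","wrist"]:
    c=camera(n);cv2.imwrite(f"pics/{n}0.png",c["img"]);print(n,{k:v for k,v in c.items() if k!="img"})
E
```

```text
pics
{'clock': 0.0, 'joint_positions': array([ 1.11998899e+00,  2.76598749e-01,  1.50606808e+00, -5.01759242e-06,
        1.36067352e+00, -1.21012973e-01]), 'joint_velocities': array([-0.00026332,  0.00019616, -0.00122681,  0.00088218,  0.00068424,
        0.00029254]), 'effort': array([ 3.16859732e-04, -4.04595673e+01, -2.37233287e+01,  7.03417766e-02,
        3.45807883e-02, -1.37347688e-04]), 'position': array([0.18599391, 0.54352661, 0.20462851]), 'orientation': array([-2.44097551e-04,  1.64150328e-01,  9.86434948e-01, -8.39063239e-04]), 'contact_force': array([ 0.03539201, -0.49921716,  0.2226887 ]), 'moment': array([0.04360755, 0.01816532, 0.04307807]), 'finger_gap': 0.09394303688287602}
top {'fx': 380.21178202333397, 'fy': 380.21178202333397, 'cx': 279.353884515973, 'cy': 210.996284496092, 'k1': -0.02859406610669201, 'world_from_camera': array([[-0.00226498,  0.99119376, -0.13240017,  0.43450478],
       [-0.99997694, -0.00139726,  0.0066463 ,  0.00654579],
       [ 0.00640278,  0.13241217,  0.99117406,  0.81618037],
       [ 0.        ,  0.        ,  0.        ,  1.        ]]
[... 193 characters left out ...]
 -0.54216088,  0.07371144],
       [-0.6521186 ,  0.44839565, -0.6112959 , -0.5522568 ],
       [ 0.02120153,  0.81680572,  0.57652312,  0.56604695],
       [ 0.        ,  0.        ,  0.        ,  1.        ]])}
wrist {'fx': 309.231104269873, 'fy': 309.231104269873, 'cx': 280.6470867718766, 'cy': 209.03340662725057, 'k1': -0.01704005689538575, 'hand_eye': array([[ 2.70232979e-04,  9.64164142e-01,  2.65306302e-01,
         7.74317280e-02],
       [ 9.99999515e-01, -5.11691794e-04,  8.40997859e-04,
         9.72853342e-04],
       [ 9.46615037e-04,  2.65305946e-01, -9.64163813e-01,
        -1.78916471e-01],
       [ 0.00000000e+00,  0.00000000e+00,  0.00000000e+00,
         1.00000000e+00]])}
```

View pics/top0.png

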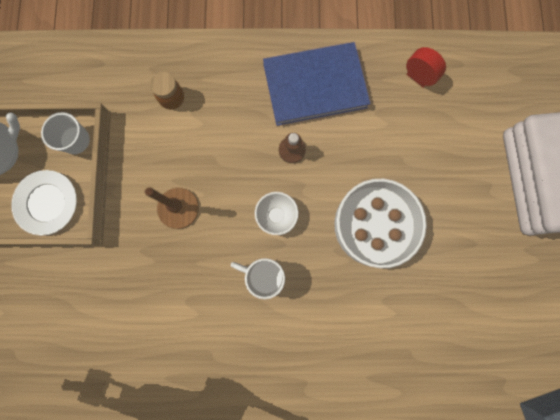

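View pics/side0.png

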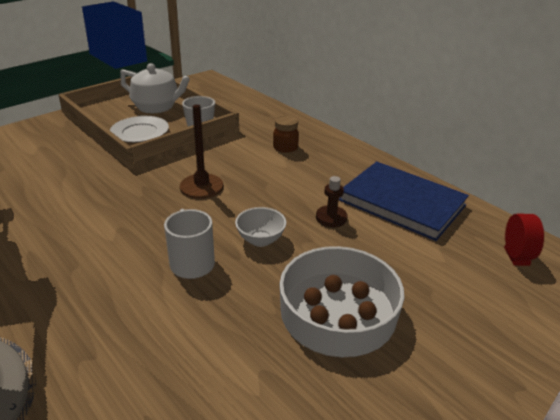

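View pics/wrist0.png

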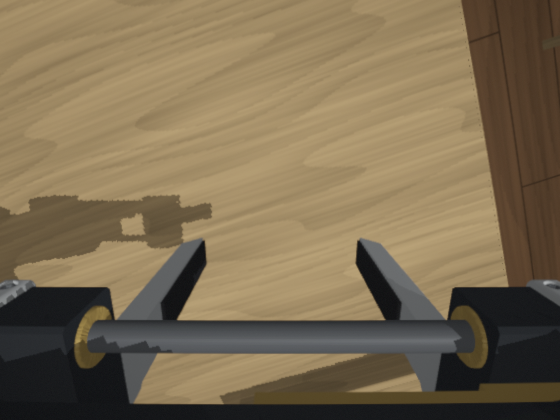

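Top view: the coaster is at about (178,208) with the stirrer on it and its stick top near (151,191). The wide bowl's rim is centred at about (381,224), with six balls inside. Next I'll enlarge these areas.

```bash
cat > h.py <<'E'
import numpy as np, cv2
from scipy.spatial.transform import Rotation as R
from plant import *
def K(c): return np.array([[c["fx"],0,c["cx"]],[0,c["fy"],c["cy"]],[0,0,1.]])
def D(c): return np.array([c["k1"],0,0,0,0])
def T(c,s=None):
    if "world_from_camera" in c: return np.array(c["world_from_camera"])
    q=s["orientation"]; M=np.eye(4); M[:3,:3]=R.from_quat([q[1],q[2],q[3],q[0]]).as_matrix(); M[:3,3]=s["position"]
    return M@c["hand_eye"]
def ray(c,uv,s=None):
    p=cv2.undistortPoints(np.array([[uv]],float),K(c),D(c))[0,0]
    M=T(c,s); d=M[:3,:3]@np.array([p[0],-p[1],-1]); return M[:3,3],d
def atz(c,uv,z,s=None):
    o,d=ray(c,uv,s); return o+d*(z-o[2])/d[2]
def proj(c,P,s=None):
    M=np.linalg.inv(T(c,s)); P=np.atleast_2d(P); q=P@M[:3,:3].T+M[:3,3]; q=q*[1,-1,-1]
    return cv2.projectPoints(q,np.zeros(3),np.zeros(3),K(c),D(c))[0][:,0]
def crop(c,x,y,w,h,k,name):
    cv2.imwrite("pics/"+name,cv2.resize(c["img"][y:y+h,x:x+w],None,fx=k,fy=k,interpolation=cv2.INTER_CUBIC))
def circ(x,y,z,r,n=72):
    a=np.linspace(0,2*np.pi,n,endpoint=False); return np.c_[x+r*np.cos(a),y+r*np.sin(a),np.full(n,z)]
E
python3 - <<'E'
from h import *
c=camera("top");crop(c,130,170,90,70,8,"t_st.png");crop(c,320,165,120,115,5,"t_b.png")
d=camera("side");crop(d,160,95,80,110,5,"s_st.png");crop(d,265,235,150,125,5,"s_b.png")
E
```

```text
(no output)
```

View pics/t_st.png

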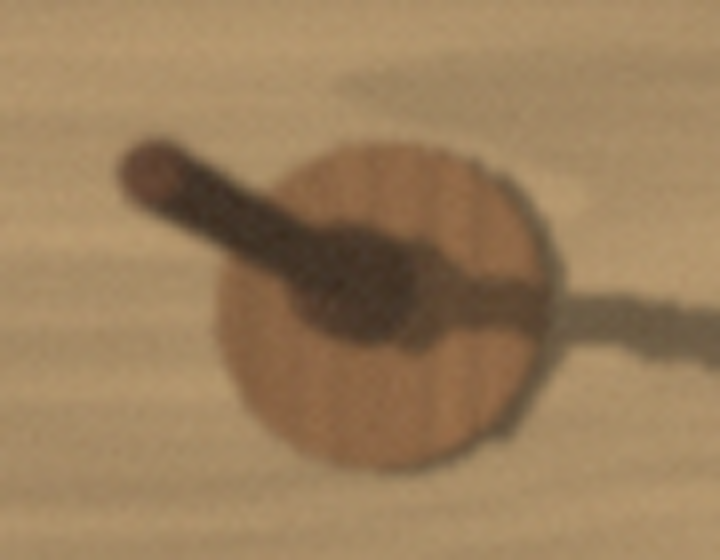

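View pics/t_b.png

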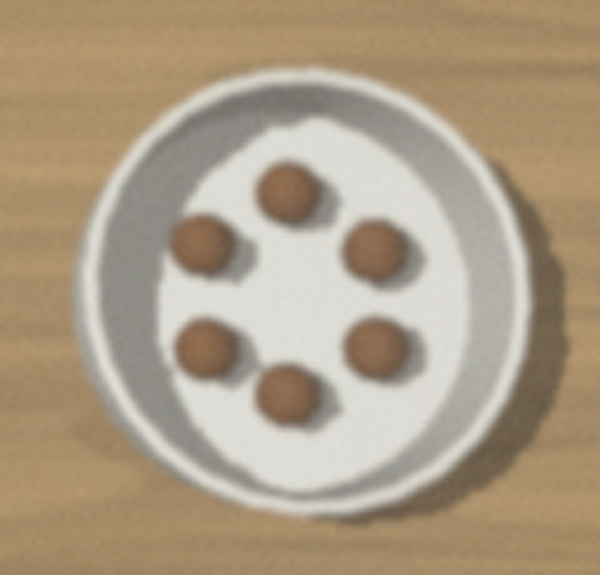

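View pics/s_st.png

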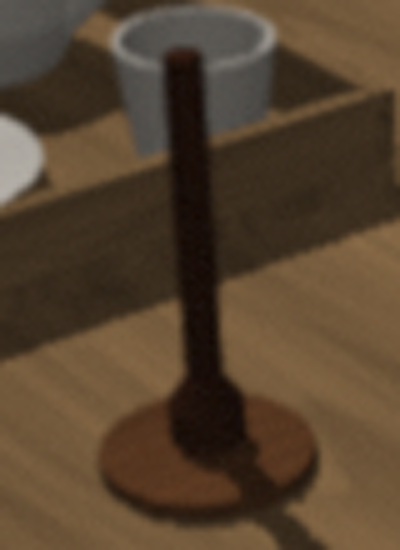

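View pics/s_b.png

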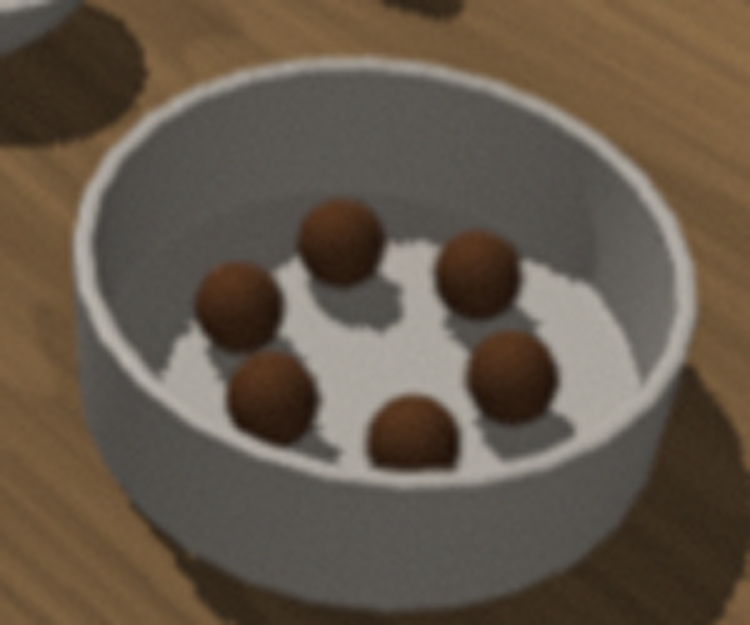

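The crops show:
- **Bowl (top crop):** rim spans 80–532 by 67–517.
- **Coaster (top crop):** 218–553 by 140–472.
- **Stick top:** (152,172) in the top crop, (183,52) in the side crop.
- **Side crops:** bowl rim 74–696 by 57–490, coaster 98–318 by 390–510.

Next I'll fit positions from these.

Run:
```python
from h import *
from scipy.optimize import least_squares
t=camera("top");s=camera("side")
def o(u,k,off): return (np.array(u)+.5)/k-.5+off
def ext(p): return np.array([p[:,0].min(),p[:,0].max(),p[:,1].min(),p[:,1].max()])
def fit(c,e,z,r,x0):
    f=lambda v: ext(proj(c,circ(v[0],v[1],z,r)))-e
    q=least_squares(f,x0); return q.x,q.fun
def E(l,r,tp,b,k,x,y): return np.r_[o([l,r],k,x),o([tp,b],k,y)]
print("bowl top",fit(t,E(80,532,67,517,5,320,165),.055,.091,[.4,-.25]))
print("bowl side",fit(s,E(74,696,57,490,5,265,235),.055,.091,[.4,-.25]))
print("coaster top",fit(t,E(218,553,140,472,8,130,170),.008,.045,[.4,.25]))
print("coaster side",fit(s,E(98,318,390,510,5,160,95),.008,.045,[.4,.25]))
print("sticktop",atz(t,[o(152,8,130),o(172,8,170)],.178),atz(s,[o(183,5,160),o(52,5,95)],.178))
for uv in [(289,193),(376,250),(376,348),(289,396),(207,350),(203,244)]:
    print("ball",atz(t,[o(uv[0],5,320),o(uv[1],5,165)],.02))
for uv in [(341,242),(478,274),(512,377),(413,440),(272,398),(240,306)]:
    print("ballS",atz(s,[o(uv[0],5,265),o(uv[1],5,235)],.02))
# predicted foot
for x,y in [(.446,.249)]:
    pass
print("foot mid(top cam, z=.017)",atz(t,[o(352,8,130),o(285,8,170)],.026), "side foot x,bot", atz(s,[o(207,5,160),o(462,5,95)],.008))
```

```text
bowl top (array([ 0.51281504, -0.20365348]), array([ 0.4015677 , -0.40757723,  0.17896174, -0.1561744 ]))
bowl side (array([ 0.51107921, -0.20525446]), array([-0.60930019,  0.61812151, -0.1974316 , -0.01003549]))
coaster top (array([0.54999553, 0.21937526]), array([ 0.03675123, -0.03660935,  0.007799  , -0.00703997]))
coaster side (array([0.54796728, 0.21685848]), array([-0.08517669,  0.08558922,  0.37815089, -0.33899092]))
sticktop [0.55440746 0.22552613 0.178     ] [0.55310325 0.22331345 0.178     ]
ball [ 0.55728721 -0.20729485  0.02      ]
ball [ 0.53280592 -0.2435017   0.02      ]
ball [ 0.49122679 -0.24175356  0.02      ]
ball [ 0.47118528 -0.20419074  0.02      ]
ball [ 0.49057965 -0.17023708  0.02      ]
ball [ 0.53548386 -0.16990013  0.02      ]
ballS [ 0.53403142 -0.16970221  0.02      ]
ballS [ 0.55632787 -0.20694882  0.02      ]
ballS [ 0.53113793 -0.24295658  0.02      ]
ballS [ 0.49027198 -0.24119834  0.02      ]
ballS [ 0.47072647 -0.20342513  0.02      ]
ballS [ 0.48999574 -0.16999515  0.02      ]
foot mid(top cam, z=.017) [0.5526882  0.22359407 0.026     ] side foot x,bot [0.54156941 0.20825887 0.008     ]
```

The two views agree to about 2 mm. Bowl is at (0.512,-0.205), coaster at (0.549,0.218) and stirrer at (0.554,0.2245). Ball radii come out at about 42 mm, as stated. I'll go above the stirrer and square the tool to the world axes.

```bash
cat >> h.py <<'E'
def delta(xyz,q=(0,0,1,0)):
    s=sense();a=s["orientation"];r=R.from_quat([a[1],a[2],a[3],a[0]]);g=R.from_quat([q[1],q[2],q[3],q[0]])
    print("pos",s["position"].round(4),"t",s["clock"],"gap",s["finger_gap"])
    print("shift",(r.inv().apply(np.array(xyz)-s["position"])/.05).round(3),"turn",(np.degrees((r.inv()*g).as_rotvec())/5).round(3))
E
python3 -c "
from h import *
delta([.5537,.2244,.215])"
```

```text
pos [0.1862 0.5439 0.2053] t 0.35 gap 0.09409530832637085
shift [-9.024 -3.666 -0.194] turn [-4.000e-03 -2.000e-03 -3.779e+00]
```

Emit:
send_rows:
  series:
    - [1,[-2,-0.8,-0.2],[0,0,-0.8]]
    - [1,[-3,-1.2,-0.2],[0,0,-1.6]]
    - [1,[-4,-1.6,-0.2],[0,0,-2.4]]
    - [1,[-5,-2.0,-0.2],[0,0,-3.2]]
    - [1,[-6,-2.4,-0.2],[0,0,-3.78]]
    - [1,[-7,-2.8,-0.2],[0,0,-3.78]]
    - [1,[-8,-3.2,-0.2],[0,0,-3.78]]
    - [1,[-8.6,-3.5,-0.2],[0,0,-3.78]]
    - [1,[-9.02,-3.67,-0.2],[0,0,-3.78]]
    - [1,[-9.02,-3.67,-0.2],[0,0,-3.78]]
    - [1,[-9.02,-3.67,-0.2],[0,0,-3.78]]
    - [1,[-9.02,-3.67,-0.2],[0,0,-3.78]]
  grip_force: 40

```text
clock: 1.85
position: [0.5524, 0.2254, 0.2155]
orientation: [-0.0, -0.001, 1.0, 0.0]
contact_force: [0.2, 0.8, 0.5]
finger_gap: 0.0943
```

```bash
python3 -c "
from h import *
delta([.5537,.2244,.119])
s=sense();c=camera('wrist');cv2.imwrite('pics/w1.png',c['img'])
print(proj(c,[[.5537,.2244,.178],[.5537,.2244,.026]],s))"
```

```text
pos [0.5524 0.2254 0.2155] t 1.85 gap 0.09430209571674587
shift [-0.026 -0.02   1.931] turn [ 0.001 -0.004  0.02 ]
[[278.1470681  233.56468933]
 [279.25809636 190.92814674]]
```

View pics/w1.png

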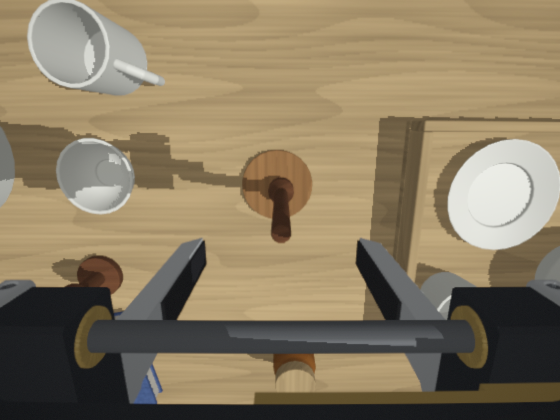

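Wrist view: the stick's top is at about (281,236) against a prediction of (278,234), so it sits between the fingers. I'll descend and close.

Emit:
send_rows:
  series:
    - [1,[-0.03,-0.02,0.5],[0,0,0]]
    - [1,[-0.03,-0.02,1.0],[0,0,0]]
    - [1,[-0.03,-0.02,1.5],[0,0,0]]
    - [1,[-0.03,-0.02,1.93],[0,0,0]]
    - [1,[-0.03,-0.02,1.93],[0,0,0]]
    - [1,[-0.03,-0.02,1.93],[0,0,0]]
    - [0.4,[-0.03,-0.02,1.93],[0,0,0]]
    - [0.2,[-0.03,-0.02,1.93],[0,0,0]]
    - [0,[-0.03,-0.02,1.93],[0,0,0]]
    - [0,[-0.03,-0.02,1.93],[0,0,0]]
    - [0,[-0.03,-0.02,1.93],[0,0,0]]
    - [0,[-0.03,-0.02,1.93],[0,0,0]]
  grip_force: 40

```text
clock: 3.4
position: [0.554, 0.2243, 0.119]
orientation: [-0.0, -0.001, 1.0, -0.0]
contact_force: [-0.3, -0.2, 0.5]
finger_gap: 0.0374
```

```bash
python3 -c "
from h import *
delta([.553,.2244,.235]);print(sense()['contact_force'])
s=sense();c=camera('wrist');cv2.imwrite('pics/w2.png',c['img'])
c=camera('side');crop(c,120,40,160,160,4,'s2.png')"
```

```text
pos [0.554  0.2243 0.119 ] t 3.4 gap 0.03737592945028846
shift [ 2.100e-02  2.000e-03 -2.319e+00] turn [-0.    -0.003  0.02 ]
[-0.30932606 -0.19252442  0.51006446]
```

View pics/s2.png

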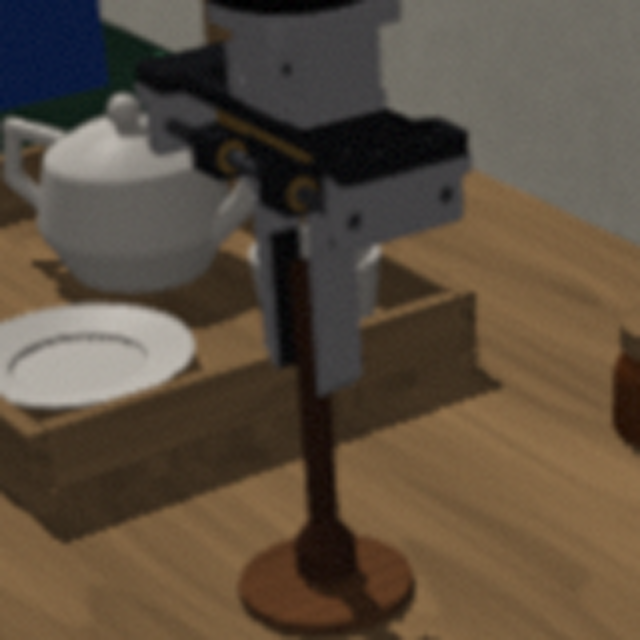

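View pics/w2.png

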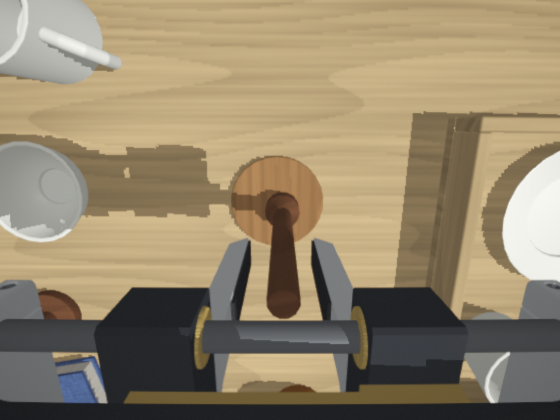

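Fingers are still closing (gap 37 mm). The stick is between them at (284,290), so I'll keep closing and then lift.

Emit:
send_rows:
  series:
    - [0,[0,0,0],[0,0,0]]
    - [0,[0,0,0],[0,0,0]]
    - [0,[0,0,0],[0,0,0]]
    - [0,[0,0,0],[0,0,0]]
    - [0,[0,0,0],[0,0,0]]
    - [0,[0,0,0],[0,0,0]]

```text
clock: 4.25
position: [0.5539, 0.2243, 0.1189]
orientation: [-0.0, -0.001, 1.0, -0.0]
contact_force: [0.8, -0.1, -1.9]
finger_gap: 0.0153
```

Emit:
send_rows:
  series:
    - [0,[0,0,0],[0,0,0]]
    - [0,[0,0,-0.15],[0,0,0]]
    - [0,[0,0,-0.4],[0,0,0]]
    - [0,[0,0,-0.8],[0,0,0]]
    - [0,[0,0,-1.2],[0,0,0]]
    - [0,[0,0,-1.6],[0,0,0]]
    - [0,[0,0,-2.0],[0,0,0]]
    - [0,[0,0,-2.3],[0,0,0]]
    - [0,[0,0,-2.3],[0,0,0]]
    - [0,[0,0,-2.3],[0,0,0]]

```text
clock: 5.5
position: [0.5536, 0.2242, 0.2334]
orientation: [-0.001, -0.001, 1.0, -0.0]
contact_force: [-0.6, -0.0, 0.3]
finger_gap: 0.0156
```

```bash
python3 -c "
from h import *
print(sense()['contact_force'])
s=sense();c=camera('wrist');crop(c,200,130,160,200,3,'w3.png');p=s['position']
print(proj(c,[p+[0,0,.059],p+[0,0,-.111+.018]],s), [(u+.5-v)*3-.5 for u,v in zip(proj(c,[p+[0,0,-.093]],s)[0],(200,130))])
c=camera('side');crop(c,120,20,160,180,3,'s3.png')
delta([.512,-.2045,.24])"
```

```text
[-0.57126441 -0.01805958  0.28880643]
[[278.40147456 305.42127764]
 [279.82023321 211.67855382]] [np.float64(240.4606996290139), np.float64(246.03566145774616)]
pos [0.5534 0.2242 0.233 ] t 5.6 gap 0.015564449047464922
shift [ 0.844 -8.572 -0.134] turn [-0.006 -0.027  0.02 ]
```

View pics/s3.png

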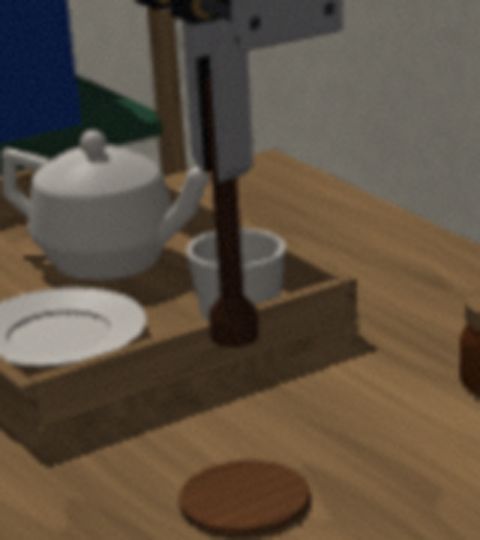

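View pics/w3.png

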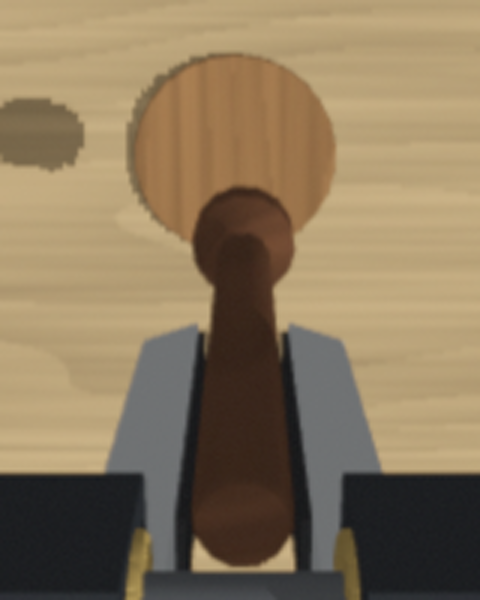

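The stirrer hangs straight (gap 15.6 mm), and its foot at (243,240) is within 2 mm of the prediction. I'll carry it high to the bowl.

Emit:
send_rows:
  series:
    - [0,[0.02,-0.2,-0.1],[0,0,0]]
    - [0,[0.06,-0.6,-0.13],[0,0,0]]
    - [0,[0.1,-1.1,-0.13],[0,0,0]]
    - [0,[0.17,-1.7,-0.13],[0,0,0]]
    - [0,[0.23,-2.3,-0.13],[0,0,0]]
    - [0,[0.29,-2.9,-0.13],[0,0,0]]
    - [0,[0.35,-3.5,-0.13],[0,0,0]]
    - [0,[0.41,-4.1,-0.13],[0,0,0]]
    - [0,[0.47,-4.7,-0.13],[0,0,0]]
    - [0,[0.53,-5.3,-0.13],[0,0,0]]
    - [0,[0.59,-5.9,-0.13],[0,0,0]]
    - [0,[0.65,-6.5,-0.13],[0,0,0]]
    - [0,[0.71,-7.1,-0.13],[0,0,0]]
    - [0,[0.76,-7.6,-0.13],[0,0,0]]
    - [0,[0.8,-8.1,-0.13],[0,0,0]]
    - [0,[0.83,-8.4,-0.13],[0,0,0]]
    - [0,[0.84,-8.57,-0.13],[0,0,0]]
    - [0,[0.84,-8.57,-0.13],[0,0,0]]
    - [0,[0.84,-8.57,-0.13],[0,0,0]]

```text
clock: 7.98
position: [0.5122, -0.2037, 0.2399]
orientation: [-0.001, -0.001, 1.0, -0.0]
contact_force: [0.9, 0.5, -1.0]
finger_gap: 0.0154
```

```bash
python3 -c "
from h import *
s=sense();c=camera('wrist');crop(c,130,50,300,250,2.6,'w4.png');p=s['position']
print(proj(c,[p+[0,0,-.093]],s))
c=camera('side');crop(c,220,50,220,320,1.8,'s4.png')
c=camera('top');crop(c,300,120,200,160,4,'t4.png')
delta([.512,-.2045,.125])"
```

```text
[[279.78996785 211.75823732]]
pos [ 0.5123 -0.2037  0.2398] t 8.125 gap 0.015435351475635779
shift [-0.    -0.015  2.297] turn [-0.004 -0.027  0.031]
```

View pics/w4.png

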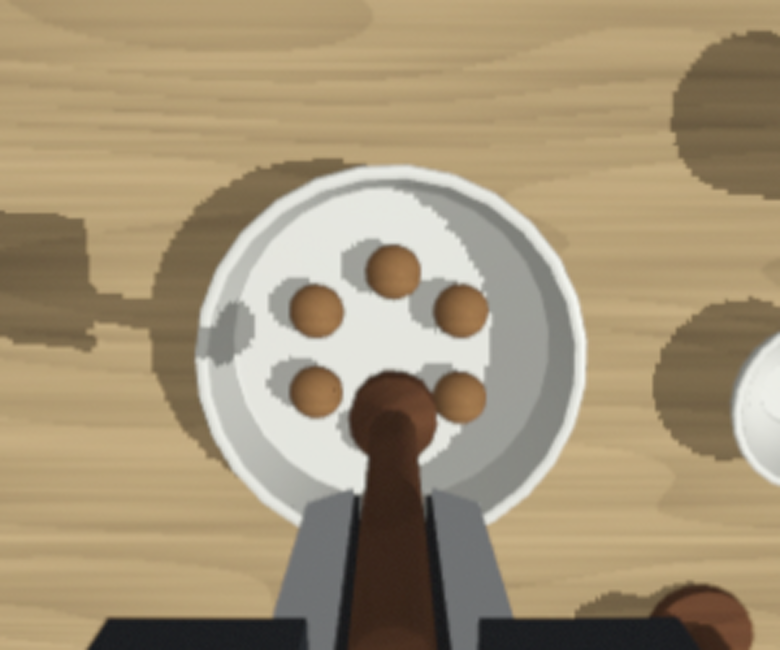

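View pics/s4.png

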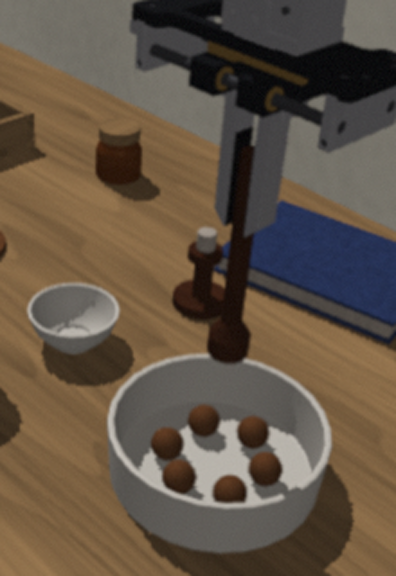

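View pics/t4.png

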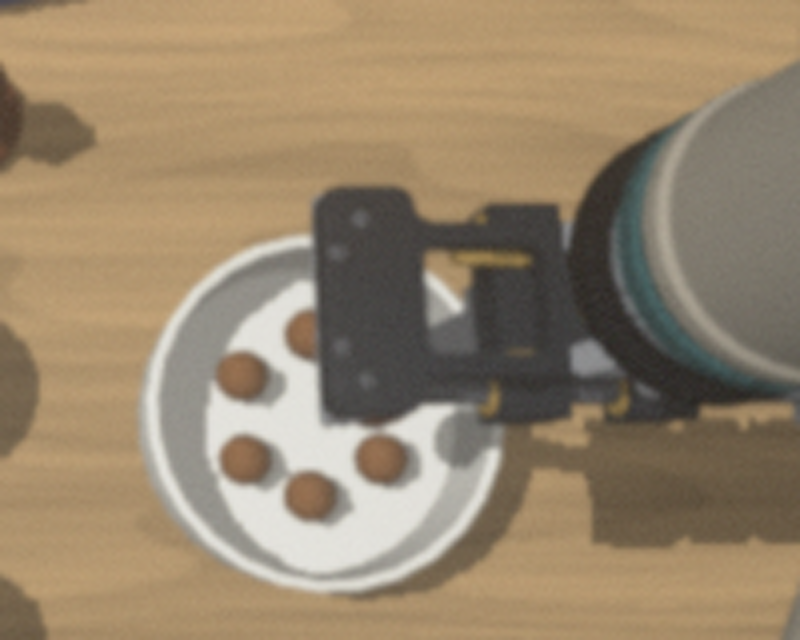

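Wrist view: the foot is centred over the bowl sideways (393 against rim centre 391), and the balls are undisturbed. I'll descend into the clear middle.

Emit:
send_rows:
  series:
    - [0,[0,-0.02,0.3],[0,0,0]]
    - [0,[0,-0.02,0.7],[0,0,0]]
    - [0,[0,-0.02,1.1],[0,0,0]]
    - [0,[0,-0.02,1.5],[0,0,0]]
    - [0,[0,-0.02,1.8],[0,0,0]]
    - [0,[0,-0.02,2.05],[0,0,0]]
    - [0,[0,-0.02,2.2],[0,0,0]]
    - [0,[0,-0.02,2.3],[0,0,0]]
    - [0,[0,-0.02,2.3],[0,0,0]]
    - [0,[0,-0.02,2.3],[0,0,0]]

```text
clock: 9.38
position: [0.5124, -0.205, 0.1254]
orientation: [-0.001, -0.001, 1.0, -0.0]
contact_force: [0.3, 0.4, -1.5]
finger_gap: 0.0159
```

```bash
python3 -c "
from h import *
print(sense()['contact_force'])
c=camera('side');crop(c,240,180,190,190,3,'s5.png')
delta([.512,-.205,.125])
print('rows')
import math
c0=np.array([.512,-.205])
"
```

```text
[ 0.33859029  0.37985587 -1.54577842]
pos [ 0.5124 -0.205   0.1253] t 9.425 gap 0.01575465955854414
shift [ 0.007 -0.001  0.007] turn [-0.01  -0.016  0.031]
rows
```

View pics/s5.png

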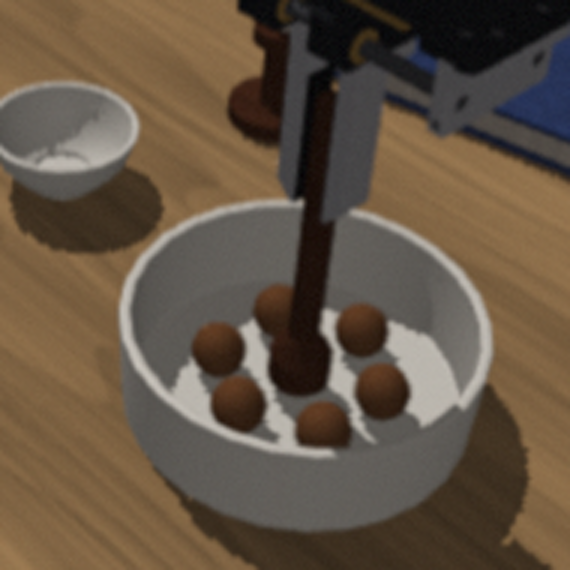

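The foot is down in the clear middle and touches no ball (foot at (300,365)). I'll work out the circle offsets.

```bash
cat >> h.py <<'E'
def circrows(angs,rs,c0=(.5122,-.2055),z=.125):
    p=sense()["position"]; print(p.round(4),sense()["clock"])
    for a,r in zip(angs,rs):
        t=np.radians(a); x=c0[0]+r*np.cos(t);y=c0[1]+r*np.sin(t)
        print([round(-(x-p[0])/.05,2),round((y-p[1])/.05,2),round((p[2]-z)/.05,2)],end=" ")
E
python3 -c "
from h import *
circrows([-30,-20,-8,5]+[20+15*i for i in range(16)],[.01,.02,.028,.032]+[.032]*16)"
```

```text
[ 0.5124 -0.205   0.1253] 9.425
[np.float64(-0.17), np.float64(-0.11), np.float64(0.01)] [np.float64(-0.37), np.float64(-0.15), np.float64(0.01)] [np.float64(-0.55), np.float64(-0.09), np.float64(0.01)] [np.float64(-0.63), np.float64(0.05), np.float64(0.01)] [np.float64(-0.6), np.float64(0.21), np.float64(0.01)] [np.float64(-0.52), np.float64(0.36), np.float64(0.01)] [np.float64(-0.41), np.float64(0.48), np.float64(0.01)] [np.float64(-0.27), np.float64(0.57), np.float64(0.01)] [np.float64(-0.11), np.float64(0.62), np.float64(0.01)] [np.float64(0.06), np.float64(0.63), np.float64(0.01)] [np.float64(0.22), np.float64(0.59), np.float64(0.01)] [np.float64(0.37), np.float64(0.51), np.float64(0.01)] [np.float64(0.49), np.float64(0.4), np.float64(0.01)] [np.float64(0.58), np.float64(0.26), np.float64(0.01)] [np.float64(0.63), np.float64(0.1), np.float64(0.01)] [np.float64(0.64), np.float64(-0.07), np.float64(0.01)] [np.float64(0.6), np.float64(-0.23), np.float64(0.01)] [np.float64(0.53), np.float64(-0.38), np.float64(0.01)] [np.float64(0.41), np.float64(-0.5), np.float64(0.01)] [np.float64(0.27), np.float64(-0.59), np.float64(0.01)]
```

Emit:
send_rows:
  series:
    - [0,[-0.17,-0.11,0],[0,0,0]]
    - [0,[-0.37,-0.15,0],[0,0,0]]
    - [0,[-0.55,-0.09,0],[0,0,0]]
    - [0,[-0.63,0.05,0],[0,0,0]]
    - [0,[-0.6,0.21,0],[0,0,0]]
    - [0,[-0.52,0.36,0],[0,0,0]]
    - [0,[-0.41,0.48,0],[0,0,0]]
    - [0,[-0.27,0.57,0],[0,0,0]]
    - [0,[-0.11,0.62,0],[0,0,0]]
    - [0,[0.06,0.63,0],[0,0,0]]
    - [0,[0.22,0.59,0],[0,0,0]]
    - [0,[0.37,0.51,0],[0,0,0]]
    - [0,[0.49,0.4,0],[0,0,0]]
    - [0,[0.58,0.26,0],[0,0,0]]
    - [0,[0.63,0.1,0],[0,0,0]]
    - [0,[0.64,-0.07,0],[0,0,0]]
    - [0,[0.6,-0.23,0],[0,0,0]]
    - [0,[0.53,-0.38,0],[0,0,0]]
    - [0,[0.41,-0.5,0],[0,0,0]]
    - [0,[0.27,-0.59,0],[0,0,0]]

```text
clock: 11.92
position: [0.4996, -0.2349, 0.1254]
orientation: [-0.001, -0.001, 1.0, -0.0]
contact_force: [0.2, -0.6, 0.2]
finger_gap: 0.0157
```

```bash
python3 -c "
from h import *
print(sense()['contact_force'])
c=camera('side');crop(c,240,180,190,190,3,'s6.png')
circrows([262+15*i for i in range(20)],[.032]*20)"
```

```text
[ 0.22793102 -0.62689522  0.15262637]
[ 0.5008 -0.2356  0.1254] 11.975
[np.float64(-0.14), np.float64(-0.03), np.float64(0.01)] [np.float64(-0.31), np.float64(-0.03), np.float64(0.01)] [np.float64(-0.47), np.float64(0.01), np.float64(0.01)] [np.float64(-0.61), np.float64(0.09), np.float64(0.01)] [np.float64(-0.73), np.float64(0.21), np.float64(0.01)] [np.float64(-0.82), np.float64(0.35), np.float64(0.01)] [np.float64(-0.86), np.float64(0.51), np.float64(0.01)] [np.float64(-0.86), np.float64(0.68), np.float64(0.01)] [np.float64(-0.82), np.float64(0.84), np.float64(0.01)] [np.float64(-0.74), np.float64(0.99), np.float64(0.01)] [np.float64(-0.62), np.float64(1.11), np.float64(0.01)] [np.float64(-0.48), np.float64(1.19), np.float64(0.01)] [np.float64(-0.32), np.float64(1.24), np.float64(0.01)] [np.float64(-0.15), np.float64(1.24), np.float64(0.01)] [np.float64(0.01), np.float64(1.2), np.float64(0.01)] [np.float64(0.16), np.float64(1.11), np.float64(0.01)] [np.float64(0.28), np.float64(1.0), np.float64(0.01)] [np.float64(0.36), np.float64(0.85), np.float64(0.01)] [np.float64(0.41), np.float64(0.69), np.float64(0.01)] [np.float64(0.41), np.float64(0.52), np.float64(0.01)]
```

View pics/s6.png

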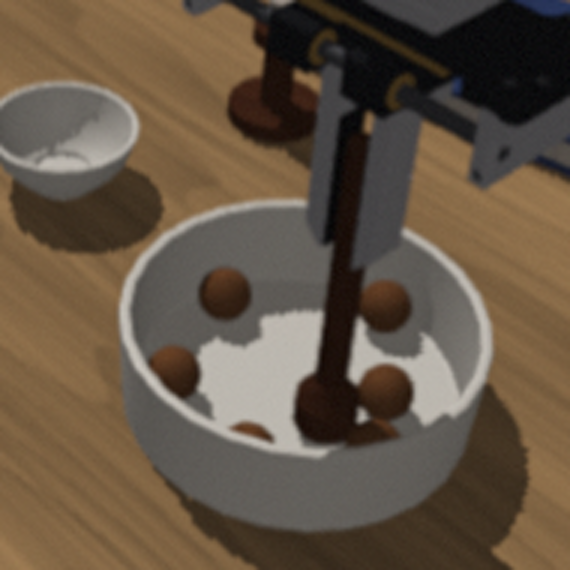

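The balls are moving out to the wall, all six are in the bowl, and the bowl hasn't moved (its rim is at the same pixels). I'll carry on round.

Emit:
send_rows:
  series:
    - [0,[-0.14,-0.03,0],[0,0,0]]
    - [0,[-0.31,-0.03,0],[0,0,0]]
    - [0,[-0.47,0.01,0],[0,0,0]]
    - [0,[-0.61,0.09,0],[0,0,0]]
    - [0,[-0.73,0.21,0],[0,0,0]]
    - [0,[-0.82,0.35,0],[0,0,0]]
    - [0,[-0.86,0.51,0],[0,0,0]]
    - [0,[-0.86,0.68,0],[0,0,0]]
    - [0,[-0.82,0.84,0],[0,0,0]]
    - [0,[-0.74,0.99,0],[0,0,0]]
    - [0,[-0.62,1.11,0],[0,0,0]]
    - [0,[-0.48,1.19,0],[0,0,0]]
    - [0,[-0.32,1.24,0],[0,0,0]]
    - [0,[-0.15,1.24,0],[0,0,0]]
    - [0,[0.01,1.2,0],[0,0,0]]
    - [0,[0.16,1.11,0],[0,0,0]]
    - [0,[0.28,1.0,0],[0,0,0]]
    - [0,[0.36,0.85,0],[0,0,0]]
    - [0,[0.41,0.69,0],[0,0,0]]
    - [0,[0.41,0.52,0],[0,0,0]]

```text
clock: 14.48
position: [0.4802, -0.2104, 0.1254]
orientation: [0.0, -0.001, 1.0, -0.001]
contact_force: [0.2, -0.1, -0.8]
finger_gap: 0.0159
```

```bash
python3 -c "
from h import *
print(sense()['contact_force'])
c=camera('side');crop(c,240,180,190,190,3,'s7.png')
circrows([202+15*i for i in range(20)],[.032]*20)"
```

```text
[ 0.24648983 -0.06296047 -0.82779787]
[ 0.4806 -0.2116  0.1254] 14.525
[np.float64(-0.04), np.float64(-0.12), np.float64(0.01)] [np.float64(-0.12), np.float64(-0.26), np.float64(0.01)] [np.float64(-0.24), np.float64(-0.38), np.float64(0.01)] [np.float64(-0.38), np.float64(-0.47), np.float64(0.01)] [np.float64(-0.54), np.float64(-0.51), np.float64(0.01)] [np.float64(-0.71), np.float64(-0.51), np.float64(0.01)] [np.float64(-0.87), np.float64(-0.47), np.float64(0.01)] [np.float64(-1.02), np.float64(-0.39), np.float64(0.01)] [np.float64(-1.14), np.float64(-0.27), np.float64(0.01)] [np.float64(-1.22), np.float64(-0.13), np.float64(0.01)] [np.float64(-1.27), np.float64(0.03), np.float64(0.01)] [np.float64(-1.27), np.float64(0.2), np.float64(0.01)] [np.float64(-1.23), np.float64(0.36), np.float64(0.01)] [np.float64(-1.14), np.float64(0.51), np.float64(0.01)] [np.float64(-1.03), np.float64(0.63), np.float64(0.01)] [np.float64(-0.88), np.float64(0.71), np.float64(0.01)] [np.float64(-0.72), np.float64(0.76), np.float64(0.01)] [np.float64(-0.55), np.float64(0.76), np.float64(0.01)] [np.float64(-0.39), np.float64(0.72), np.float64(0.01)] [np.float64(-0.25), np.float64(0.63), np.float64(0.01)]
```

View pics/s7.png

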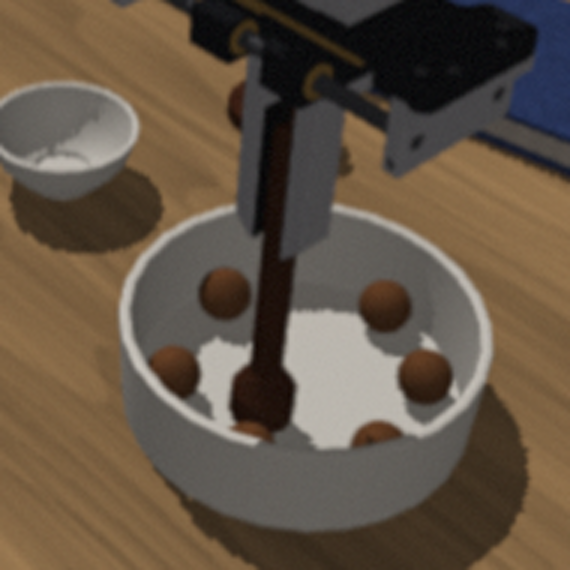

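All six balls now lie in the outer ring, and about 1.6 turns are done. One more call takes it to about 2.4 turns.

Emit:
send_rows:
  series:
    - [0,[-0.04,-0.12,0],[0,0,0]]
    - [0,[-0.12,-0.26,0],[0,0,0]]
    - [0,[-0.24,-0.38,0],[0,0,0]]
    - [0,[-0.38,-0.47,0],[0,0,0]]
    - [0,[-0.54,-0.51,0],[0,0,0]]
    - [0,[-0.71,-0.51,0],[0,0,0]]
    - [0,[-0.87,-0.47,0],[0,0,0]]
    - [0,[-1.02,-0.39,0],[0,0,0]]
    - [0,[-1.14,-0.27,0],[0,0,0]]
    - [0,[-1.22,-0.13,0],[0,0,0]]
    - [0,[-1.27,0.03,0],[0,0,0]]
    - [0,[-1.27,0.2,0],[0,0,0]]
    - [0,[-1.23,0.36,0],[0,0,0]]
    - [0,[-1.14,0.51,0],[0,0,0]]
    - [0,[-1.03,0.63,0],[0,0,0]]
    - [0,[-0.88,0.71,0],[0,0,0]]
    - [0,[-0.72,0.76,0],[0,0,0]]
    - [0,[-0.55,0.76,0],[0,0,0]]
    - [0,[-0.39,0.72,0],[0,0,0]]
    - [0,[-0.25,0.63,0],[0,0,0]]

```text
clock: 17.02
position: [0.4925, -0.1804, 0.1253]
orientation: [0.0, -0.001, 1.0, -0.002]
contact_force: [-0.1, 0.0, -1.9]
finger_gap: 0.0155
```

```bash
python3 -c "
from h import *
delta([.512,-.2055,.125]);delta([.512,-.2055,.24])"
```

```text
pos [ 0.4925 -0.1804  0.1253] t 17.025 gap 0.015519123574013562
shift [-0.39  -0.502  0.009] turn [-0.038  0.01   0.024]
pos [ 0.4925 -0.1804  0.1253] t 17.025 gap 0.015519123574013562
shift [-0.392 -0.51  -2.291] turn [-0.038  0.01   0.024]
```

Back to the middle and lift straight out.

Emit:
send_rows:
  series:
    - [0,[-0.1,-0.13,0],[0,0,0]]
    - [0,[-0.2,-0.26,0],[0,0,0]]
    - [0,[-0.3,-0.4,0],[0,0,0]]
    - [0,[-0.39,-0.5,0],[0,0,0]]
    - [0,[-0.39,-0.5,-0.1],[0,0,0]]
    - [0,[-0.39,-0.5,-0.4],[0,0,0]]
    - [0,[-0.39,-0.5,-0.8],[0,0,0]]
    - [0,[-0.39,-0.5,-1.2],[0,0,0]]
    - [0,[-0.39,-0.5,-1.6],[0,0,0]]
    - [0,[-0.39,-0.5,-2.0],[0,0,0]]
    - [0,[-0.39,-0.5,-2.3],[0,0,0]]
    - [0,[-0.39,-0.5,-2.3],[0,0,0]]

```text
clock: 18.52
position: [0.5126, -0.2052, 0.2422]
orientation: [0.002, -0.001, 1.0, -0.002]
contact_force: [-0.3, -0.1, -1.4]
finger_gap: 0.0155
```

```bash
python3 -c "
from h import *
s=sense();c=camera('wrist');crop(c,130,50,300,250,2.6,'w8.png')
c=camera('side');crop(c,240,130,190,240,2.5,'s8.png')
delta([.549,.218,.24])"
```

```text
pos [ 0.5116 -0.2047  0.2402] t 18.625 gap 0.015459849561938977
shift [-0.766  8.453 -0.021] turn [-0.035  0.005  0.025]
```

View pics/w8.png

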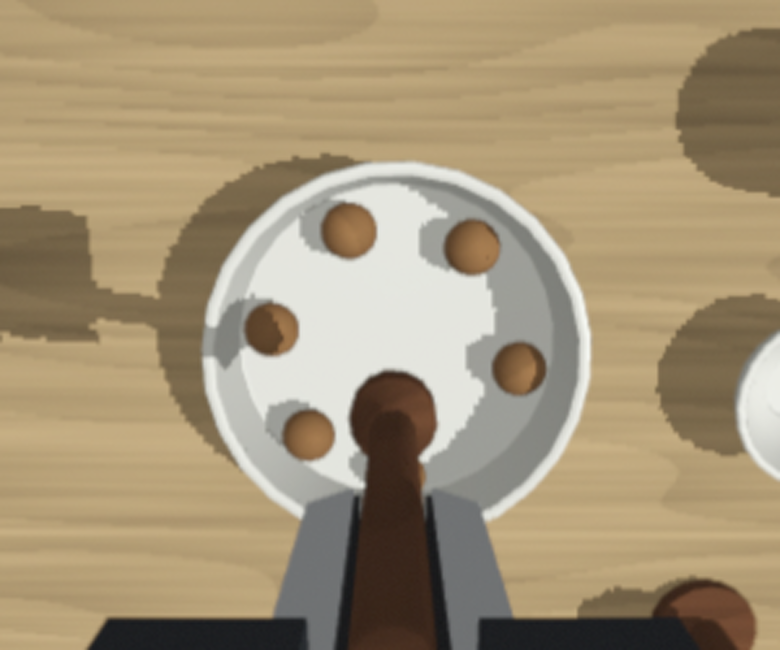

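View pics/s8.png

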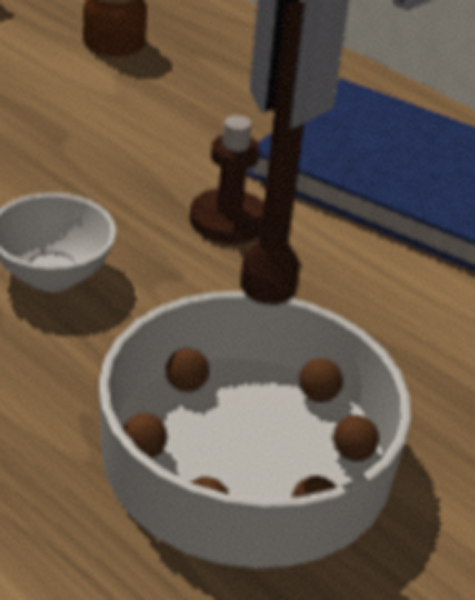

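All six balls are in a wider ring and the stirrer is clear of the bowl. Carrying it back to above the coaster.

Emit:
send_rows:
  series:
    - [0,[-0.02,0.2,0],[0,0,0]]
    - [0,[-0.06,0.6,0],[0,0,0]]
    - [0,[-0.1,1.1,0],[0,0,0]]
    - [0,[-0.15,1.7,0],[0,0,0]]
    - [0,[-0.2,2.3,0],[0,0,0]]
    - [0,[-0.26,2.9,0],[0,0,0]]
    - [0,[-0.32,3.5,0],[0,0,0]]
    - [0,[-0.37,4.1,0],[0,0,0]]
    - [0,[-0.43,4.7,0],[0,0,0]]
    - [0,[-0.48,5.3,0],[0,0,0]]
    - [0,[-0.54,5.9,0],[0,0,0]]
    - [0,[-0.59,6.5,0],[0,0,0]]
    - [0,[-0.64,7.1,0],[0,0,0]]
    - [0,[-0.7,7.6,0],[0,0,0]]
    - [0,[-0.74,8.05,0],[0,0,0]]
    - [0,[-0.76,8.35,0],[0,0,0]]
    - [0,[-0.77,8.45,0],[0,0,0]]
    - [0,[-0.77,8.45,0],[0,0,0]]
    - [0,[-0.77,8.45,0],[0,0,0]]
    - [0,[-0.77,8.45,0],[0,0,0]]

```text
clock: 21.12
position: [0.5492, 0.2172, 0.239]
orientation: [0.0, -0.001, 1.0, -0.002]
contact_force: [1.0, -0.3, -1.2]
finger_gap: 0.0154
```

```bash
python3 -c "
from h import *
c=camera('side');crop(c,120,20,160,180,3,'s9.png')
s=sense();c=camera('wrist');crop(c,200,130,160,200,3,'w9.png')
c=camera('top');crop(c,320,165,120,115,5,'t9.png')
delta([.549,.218,.12])"
```

```text
pos [0.5492 0.2174 0.239 ] t 21.275 gap 0.015603343201454367
shift [0.006 0.02  2.38 ] turn [-0.036  0.006  0.017]
```

View pics/s9.png

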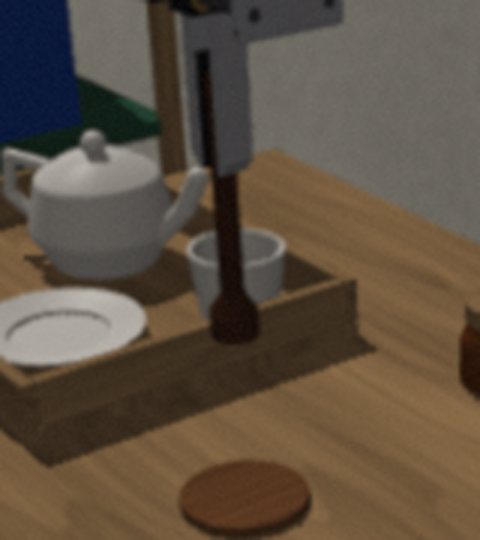

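View pics/w9.png

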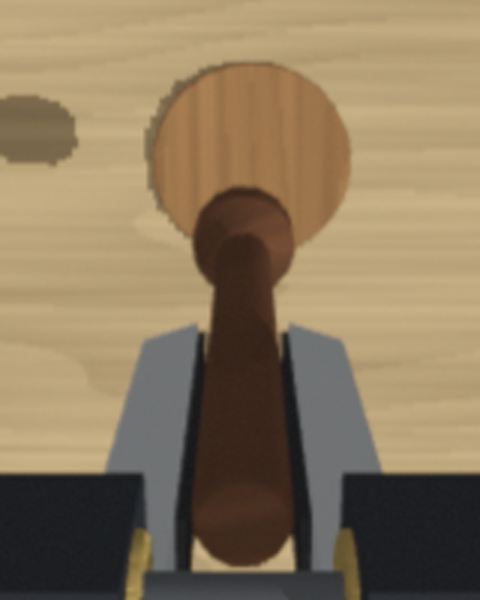

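View pics/t9.png

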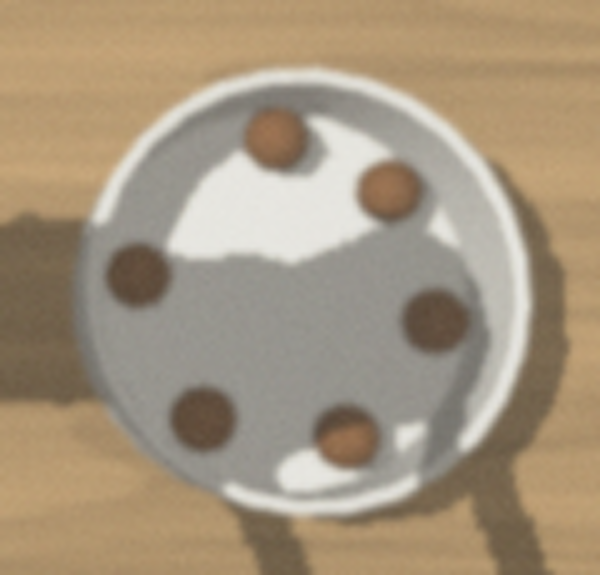

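Top view after stirring: all six balls are out near the wall, each at least 56 crop px (about 23 mm) from any starting place. The bowl's rim is still at 80–532 by 67–517, so it hasn't moved. The wrist view puts the coaster about 3 mm further in +y, so I'll aim for y≈0.2195. Lowering.

Emit:
send_rows:
  series:
    - [0,[0,0.04,0.3],[0,0,0]]
    - [0,[0,0.04,0.8],[0,0,0]]
    - [0,[0,0.04,1.3],[0,0,0]]
    - [0,[0,0.04,1.8],[0,0,0]]
    - [0,[0,0.04,2.1],[0,0,0]]
    - [0,[0,0.04,2.25],[0,0,0]]
    - [0,[0,0.04,2.32],[0,0,0]]
    - [0,[0,0.04,2.36],[0,0,0]]
    - [0,[0,0.04,2.39],[0,0,0]]
    - [0,[0,0.04,2.39],[0,0,0]]
    - [0,[0,0.04,2.39],[0,0,0]]

```text
clock: 22.65
position: [0.5494, 0.219, 0.1198]
orientation: [0.001, -0.001, 1.0, -0.002]
contact_force: [0.7, 0.3, -0.9]
finger_gap: 0.0154
```

```bash
python3 -c "
from h import *
print(sense()['contact_force'])
c=camera('side');crop(c,160,95,80,110,5,'s10.png')
delta([.549,.2195,.119])"
```

```text
[ 0.65630042  0.32471412 -0.92635722]
pos [0.5494 0.219  0.1198] t 22.7 gap 0.015630038981294593
shift [0.008 0.009 0.015] turn [-0.034  0.011  0.017]
```

View pics/s10.png

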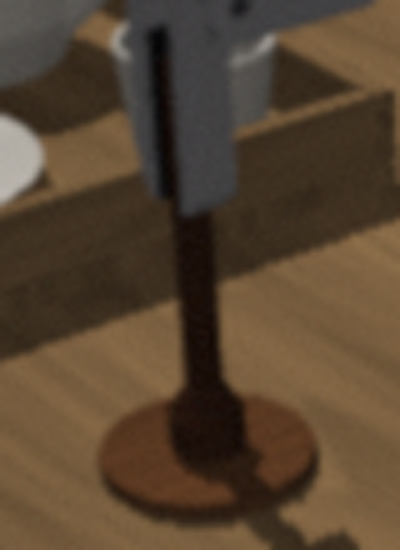

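The foot sits over the coaster's middle, about 1 mm up. I'll ease down the last bit and check force.

Emit:
send_rows:
  series:
    - [0,[0,0,0.01],[0,0,0]]
    - [0,[0,0,0.02],[0,0,0]]
    - [0,[0,0,0.02],[0,0,0]]
    - [0,[0,0,0.02],[0,0,0]]

```text
clock: 23.2
position: [0.5495, 0.2191, 0.1189]
orientation: [0.001, -0.001, 1.0, -0.001]
contact_force: [-0.5, 0.1, 0.5]
finger_gap: 0.0156
```

Emit:
send_rows:
  series:
    - [0.2,[0,0,0],[0,0,0]]
    - [0.25,[0,0,0],[0,0,0]]
    - [0.3,[0,0,0],[0,0,0]]
    - [0.4,[0,0,0],[0,0,0]]
    - [0.6,[0,0,0],[0,0,0]]
    - [0.8,[0,0,0],[0,0,0]]
    - [1,[0,0,0],[0,0,0]]
    - [1,[0,0,0],[0,0,0]]
    - [1,[0,0,0],[0,0,0]]
    - [1,[0,0,0],[0,0,0]]
    - [1,[0,0,0],[0,0,0]]
    - [1,[0,0,0],[0,0,0]]

```text
clock: 24.7
position: [0.5495, 0.2191, 0.1189]
orientation: [0.001, -0.001, 1.0, -0.001]
contact_force: [-0.3, 0.7, 0.1]
finger_gap: 0.0943
```

```bash
python3 -c "
from h import *
c=camera('side');crop(c,160,95,80,110,5,'s11.png')
s=sense();c=camera('wrist');cv2.imwrite('pics/w11.png',c['img']);print(s['finger_gap'])"
```

```text
0.09392424817243882
```

View pics/s11.png

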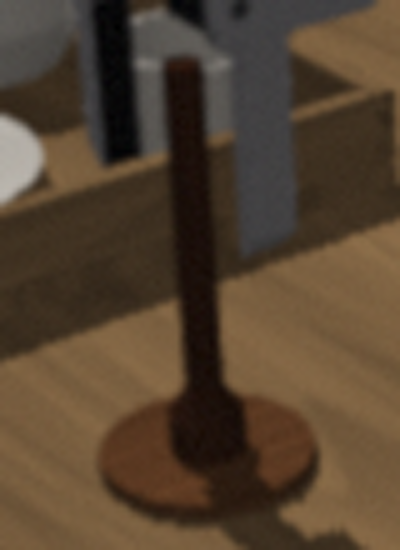

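View pics/w11.png

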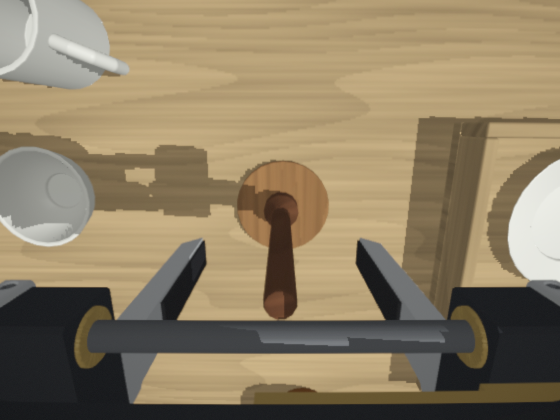

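The stirrer stands upright on the coaster's middle and the fingers are clear of it. I'll rise straight up, then back off toward the base.

Emit:
send_rows:
  series:
    - [1,[0,0,-0.2],[0,0,0]]
    - [1,[0,0,-0.6],[0,0,0]]
    - [1,[0,0,-1.2],[0,0,0]]
    - [1,[0,0,-1.8],[0,0,0]]
    - [1,[0,0,-2.4],[0,0,0]]
    - [1,[0,0,-2.8],[0,0,0]]
    - [1,[0.8,0.5,-3.0],[0,0,0]]
    - [1,[1.6,1,-3.0],[0,0,0]]
    - [1,[2.4,1.5,-3.0],[0,0,0]]
    - [1,[3.2,2,-3.0],[0,0,0]]
    - [1,[4.0,2.5,-3.0],[0,0,0]]
    - [1,[4.0,2.5,-3.0],[0,0,0]]
    - [1,[4.0,2.5,-3.0],[0,0,0]]

```text
clock: 26.42
position: [0.3496, 0.3442, 0.269]
orientation: [0.001, -0.001, 1.0, -0.001]
contact_force: [-0.1, -0.5, -0.2]
finger_gap: 0.094
```

```bash
python3 -c "
from h import *
c=camera('top');cv2.imwrite('pics/t12.png',c['img'])
crop(c,320,165,120,115,5,'t12b.png');crop(c,130,170,90,70,8,'t12s.png')
c=camera('side');cv2.imwrite('pics/s12.png',c['img'])
print(sense()['position'],sense()['contact_force'])"
```

```text
[0.35015487 0.34379007 0.26851774] [0.39869085 0.33278806 1.01751906]
```

View pics/t12b.png

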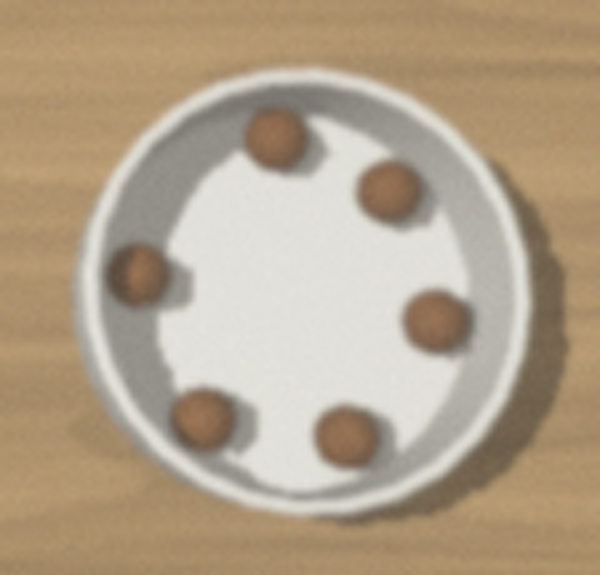

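View pics/t12s.png

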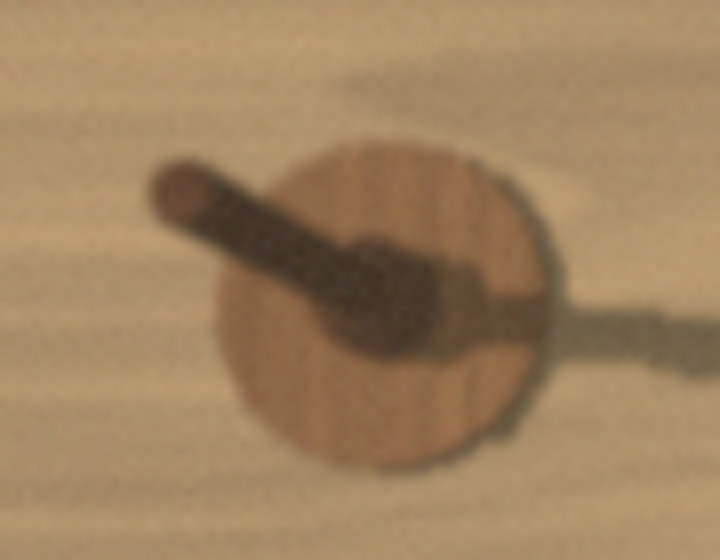

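View pics/s12.png

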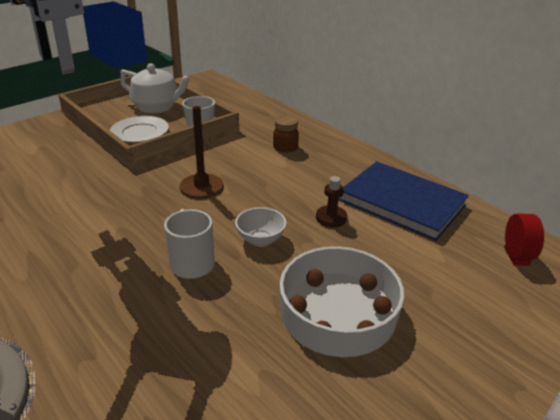

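Final view: six balls near the wall, the stirrer upright at the coaster's middle, and the arm clear. Handing in.

```bash
python3 -c "
from h import *
print(job_done(), sense()['clock'])"
```

```text
the job is handed in; nothing more can be done
the job is handed in; nothing more can be done
```

I stirred the cedar balls about 2.4 turns and stood the stirrer back upright in the middle of its coaster. I then handed the job in at about 26.5 s; the hand-in gives no verdict.

- **Stirring:** I gripped the stick about 130 mm up and circled with the foot 14 mm above the table, about 32 mm from the bowl's middle. That covers the ordered sides however the bowl is turned.
- **Balls:** the last pictures show all six in the bowl near the wall, each about 23 mm or more from every starting place. I saw no finger contact with them.
- **Bowl:** its rim is at the same pixels as at the start, so it did not shift.
- **Stirrer:** it stands upright, a few mm from the coaster's centre by my measurement, and the arm is clear of everything.
- **Disagreements:** the camera views differed by 2–4 mm on where the coaster and bowl are, so I aimed between them. No check failed.

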